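# Start the wing nut of a jeweller's clamp and run it down

## Task

The wing nut is sitting on the stud of the jeweller's clamp but its thread has not caught. Without lifting it off, turn it backward (counter-clockwise from above) by feel until the thread starts drop in, then turn it forward (clockwise) until the strap is clamped fully down on the brass strip, and let go. Never force the thread, by twisting or by pushing down, and leave the things round about alone.

Things in the scene. Friction and masses are not known exactly. Their poses are not given: they have to be found in the camera images.
- nut_wing (a point): Centre of the steel wing nut's upright fin: 10 mm thick (y), about 60 mm long (x), 31 mm tall (z), standing on a round hub 50 mm across and 29 mm tall. The point is half-way up the fin, 16 mm above the hub's top, 15 mm below the fin's top; z up along the screw axis. The nut is loose, 120 to 200 g, and starts upright on the stud, its three inner lugs standing on the flat top of the thread.
- nut_foot (a point): Centre of the nut's underside, 45 mm below nut_wing on the same axis; same axes. 54 mm above the bench at the start, about 46 mm once the thread starts have dropped, 38 mm when fully home.
- nut: The whole wing nut as one solid; same origin and axes as nut_foot.
- clamp_base: Clamp block fixed to the bench: grey and dark steel, 150 x 75 x 30 mm (x from -105 to +45 mm, y +-37.5 mm). Origin at its underside, directly below the stud's axis; z up. A thin brass strip lies across it at x = -80 mm.
- stud_top (a point): Centre of the stud's top, 61 mm above the bench, inside the nut; axes as clamp_base. Steel, 36 mm across, coarse right-hand three-start thread; where the starts lie differs every time and does not follow the block. To begin, 25 to 75 degrees backward (counter-clockwise from above) bring the lugs over the gaps.
- thread_start (a point): Point on the stud's axis, 57 mm above the bench, at the flat top of the thread; axes as clamp_base. At the gaps the nut sinks 7 to 8 mm if free to fall or pushed down lightly; within 5 to 20 degrees more backward the lugs meet a solid wall. Turned forward before it has dropped, the lugs meet a solid step. Over 90 N between lugs and thread harms it (1.3 N m of twist at the lugs, 14.5 mm from the axis).
- thread_end (a point): Point on the stud's axis, 38 mm above the bench, where nut_foot is when home; axes as clamp_base. After the drop, forward turning (clockwise) leads the nut down 9 mm per 120 degrees: after 60 to 90 degrees it meets the strap, after 120 to 150 degrees in all the strap is down and the nut stops hard. It does not turn back by itself.
- strap (a joint): Downward travel (m) of the aluminium clamp strap: 0 raised (start), 0.004 fully down on the brass strip, a solid stop. A 6 mm plate round the stud, 60 x 60 mm, with an arm over the strip; its top is 42 mm above the bench when raised. A spring lifts it, 2 N at the top to 8 N at the bottom. The nut's underside pushes it down.
- turntable: Bystander: round white soldering turntable, 110 mm across, 42 mm tall, loose on the bench. Origin at the centre of its underside.
- ring_vice: Bystander: small steel hand vice with a yellow grip at each end, 110 mm long (x), 28 mm thick, lying loose on the bench. Origin at the centre of its underside.
- ball_dish: Bystander: polished steel ball, 40 mm, on a black rubber base 48 mm across, 48 mm tall in all, loose on the bench. Origin at the centre of its underside.
Mind the look-alikes: they are no part of the job. What is shaped like the nut but green or turquoise is not meant.

How it is judged (in metres and radians):
On the way:
1. the nut, turned back, has dropped into the thread starts: its underside is less than 49.5 mm above the bench (z of nut_foot in the frame of clamp_base below 0.0495 m), for 0.2 s.
At the end, for the whole second after the job is handed in: The strap is at least 3.4 of its 4 mm down, held there by the nut alone: the nut's underside is less than 39.5 mm above the bench, within 3 mm of the stud's axis, upright within 4 degrees and at rest (value of joint strap above 0.0034 m and z of nut_foot in the frame of clamp_base below 0.0395 m and horizontal distance between nut_foot and clamp_base below 0.003 m and angle between nut_foot's own z axis and vertical below 0.07 rad and linear speed of nut below 0.01 m/s and angular speed of nut below 0.1 rad/s); the robot touches nothing.
It fails at once if the thread is forced: more than 90 N between the nut and the stud (contact force between nut and stud above 90 N).
It fails at once if the nut is lifted: its underside more than 60 mm above the bench (z of nut_foot in the frame of clamp_base above 0.06 m).
It fails at once if the turntable is pushed away by more than 20 mm (distance of turntable from where it was at the start of the episode above 0.02 m).
It fails at once if the ring vice is pushed away by more than 20 mm (distance of ring_vice from where it was at the start of the episode above 0.02 m).
It fails at once if the ball dish is pushed away by more than 20 mm (distance of ball_dish from where it was at the start of the episode above 0.02 m).
It also fails if it takes over 67 s, if anything falls off the work surface, if the arm or the gripper's body presses on something with over 40 N, if the wrist force passes 120 N, or if a joint passes its speed limit or range.

## Robot

A 6-joint arm with a two-finger parallel gripper is mounted at the origin on the work surface. World frame = base frame: x ahead of the robot, y to its left, z up, the work surface at z = 0. Lengths are in mm, angles in rad, forces in N, time in s.
With the tool pointing down it reaches from about 300 to 850 mm from the base axis. Payload 5.4 kg.
Tool frame: the origin (TCP) lies midway between the tips of the shut fingers; the grasp point (between the pads) lies 19 mm behind it; z points along the fingers, y is the direction in which the jaws open and shut (so a half turn about z gives the same grasp; the last joint's range is limited). The gripper opens to 85 mm and grips with 20 to 120 N. Pads are 22 mm wide; open, the fingers measure 114 mm over their backs; the gripper's body (76 mm by 85 mm) begins 54 mm behind the grasp point. The pads swing forward as they close: fully open they stand 13 mm farther back than shut.
Start: joints at [1.104, 0.158, 1.597, -0, 1.386, -0.21], TCP at [146.053, 556.125, 231.299] pointing down, gripper open.
Joint ranges: [-2.91, 2.91], [-0.94, 2.29], [0.18, 2.7], [-1.29, 4.43], [0.17, 2.64], [-3, 3]. Speed limits (rad/s): [2.57, 2.57, 3.14, 3.14, 3.14, 3.14].

## Interface

Orientations are given as a rotation vector (axis times angle).
In Python, from bench import move_to, line_to, movej, gripper_to, sleep, solve_ik, capture, calibration, MotionError, job_done, recognise, place_of, read_clock, read_joint_positions, read_qd, read_effort, read_position, read_orientation, read_contact_force, read_torque, read_width gives the robot as it stands. Calls block until the motion is done:
- move_to(position, orientation): joint-space move of the TCP to a pose.
- line_to(position, rot=None, feed=150, f_stop=None): straight line of the TCP; rot=None keeps the orientation; feed is the mean speed in mm/s. With f_stop (N) it stops when the force on the tool has changed by that much, and returns True; else False.
- movej(angles): joint-space move.
- gripper_to(opening, force=None): finger opening in mm; force is the grip in N (None keeps the last); returns when the fingers have stopped.
- sleep(seconds).
- solve_ik(position, orientation): joint angles nearest the present ones, or None.
- capture(name): name is "scene" or "top" or "wrist"; returns the picture (384x512x3 uint8, red, green, blue); there is no depth.
- calibration(name): a dict with "K" (3x3 intrinsics, pixels), "extrinsics" (4x4, takes a point from camera to world coordinates). Camera axes: x right, y up, looking along -z (the intrinsics and any distortion apply to the point x, -y, -z); pixel columns grow to the right and rows downward; lengths in mm; the calibration is good to about 2 mm. A picture is of the moment at which its call begins: read the wrist's pose just before it. calibration takes no time and is no camera call; for the wrist camera it gives the pose at the moment of the call.
A pose or a line that the arm cannot do raises MotionError and nothing moves.
- job_done(): hands the job in, once; it reports no verdict.
Trained networks look in the newest picture that a camera, given by its name, has taken for a name from the list of things; names that differ only in an ending like _2 or _b are one class to them, and where a whole thing is asked for, a point or a joint stands for the part that bears it (a point fixed in the world has none). Each returns a list of dicts, best first, with "score" (0 to 1); they miss things now and then, are a little off and sometimes report something else, mostly with a low value. They report only what shows in the picture. A call takes as long as a camera call. They do not tell look-alikes from the thing itself.
- recognise(camera, query): "position" ([x, y, z] in mm, in the coordinates of the camera as it stood for that picture, good to about 4 mm: the middle of the surface that is visible of it).
- place_of(camera, query): "position" ([x, y, z] in mm, in the coordinates of the camera as it stood for that picture, good to about 4 mm: a listed point, or the origin of a listed thing).
Readings, each from a call of its own:
- read_clock(): time.
- read_joint_positions(): joint angles.
- read_qd(): joint speeds.
- read_effort(): joint torques, N m.
- read_position(): TCP position.
- read_orientation(): TCP orientation.
- read_contact_force(): force on the tool from outside, world axes, zero at the start.
- read_torque(): the same for the moment, N m.
- read_width(): finger opening in mm.
Only numpy, scipy, OpenCV 4.12 (cv2) and the standard library are available. Lean on these libraries where they do the work, as an engineer would, in place of code of your own. Each camera call takes 0.05 s, during which the arm holds its last target.

## Working session

There is one attempt and no reset: what is moved stays moved. The work goes in short steps, each a Python script; the robot and the scene stay as the last script left them, time stands still between calls to the robot, and variables do not carry over. Pictures are saved under pics/ and viewed, and the job is handed in when it is done.

```bash
mkdir -p pics; ls
cat > h.py <<'E'
import numpy as np, cv2
from scipy.spatial.transform import Rotation as R
from bench import *
def save(n,f):
    im=capture(n); cv2.imwrite('pics/'+f,im[:,:,::-1]); return im
def w(cal,p):
    return (cal['extrinsics']@np.r_[p,1])[:3]
def pix(cal,P):
    c=np.linalg.inv(cal['extrinsics'])@np.r_[P,1]; c=np.array([c[0],-c[1],-c[2]]); u=cal['K']@c; return u[:2]/u[2]
E
python3 - <<'E'
from h import *
for n in ['scene','top','wrist']:
    c=calibration(n); save(n,n+'0.png')
    for q in ['nut_wing','nut_foot','clamp_base','turntable','ring_vice','ball_dish']:
        for d in place_of(n,q)[:3]:
            P=w(c,d['position']); print(n,q,round(d['score'],2),P.round(1),pix(c,P).round())
print(read_clock(),read_orientation(),read_width(),read_contact_force(),read_torque(), c.keys())
E
```

```text
pics
scene nut_wing 0.89 [458.3 190.2  43.9] [256. 142.]
scene nut_wing 0.87 [650.2  16.9  46.9] [260. 220.]
scene nut_wing 0.76 [508.   30.   96.6] [220. 167.]
scene nut_foot 0.82 [503.6  31.3  55. ] [220. 179.]
scene nut_foot 0.71 [ 6.51e+02  1.35e+01 -1.00e-01] [259. 234.]
scene nut_foot 0.57 [453.2 193.6   3.5] [256. 152.]
scene clamp_base 0.71 [506.9  29.3  -3. ] [222. 197.]
scene clamp_base 0.43 [508.9  29.1  96.5] [220. 167.]
scene turntable 0.63 [594.3 191.4   2.3] [294. 181.]
scene ring_vice 0.87 [ 406.9 -125.1   -1.3] [144. 207.]
top nut_wing 0.77 [450.6 195.   46.5] [200. 246.]
top nut_wing 0.76 [505.4  32.6  97.7] [263. 226.]
top nut_wing 0.76 [646.4  13.9  40.8] [270. 174.]
top nut_foot 0.79 [454.4 196.5  -2.8] [201. 245.]
top nut_foot 0.59 [505.1  32.7  53. ] [263. 226.]
top nut_foot 0.51 [648.4  17.9  -3.3] [268. 176.]
top clamp_base 0.84 [5.082e+02 2.670e+01 1.000e-01] [264. 226.]
top turntable 0.86 [599.3 193.5   3.3] [204. 191.]
top ring_vice 0.7 [ 403.2 -117.8   -1.2] [316. 266.]
top ball_dish 0.6 [ 574.6 -118.7   -1.2] [317. 203.]
wrist nut_foot 0.77 [448.5 197.1  -0.5] [103. 381.]
1.05 [4.02202703e-01 3.11573688e+00 5.48928295e-05] 85.26598909500765 [ 0.08266483  0.04218764 -0.45175631] [-0.02777739  0.03169121 -0.01541893] dict_keys(['K', 'extrinsics'])
```

Run:
```python
import cv2,numpy as np
a=cv2.imread('pics/scene0.png');b=cv2.imread('pics/top0.png')
def crop(i,x,y,w,h,s):return cv2.resize(i[y:y+h,x:x+w],None,fx=s,fy=s,interpolation=cv2.INTER_CUBIC)
cv2.imwrite('pics/c1.png',np.vstack([crop(a,100,110,250,150,3)[:, :750],][:1]))
cv2.imwrite('pics/c2.png',crop(b,160,140,190,140,4))
```

```text
(no output)
```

View pics/c1.png

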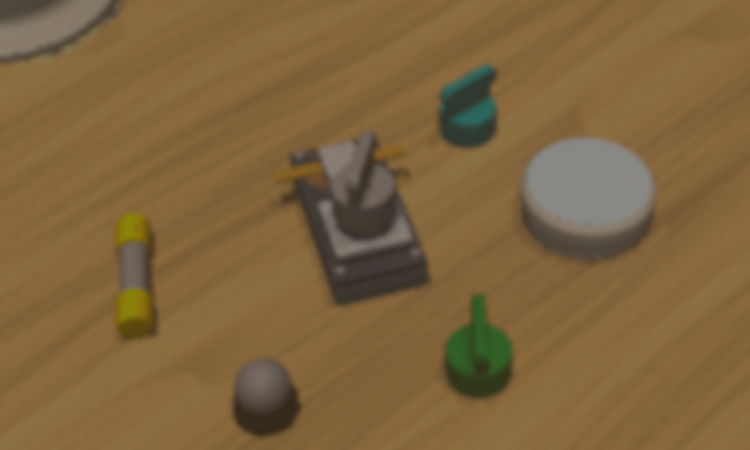

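View pics/c2.png

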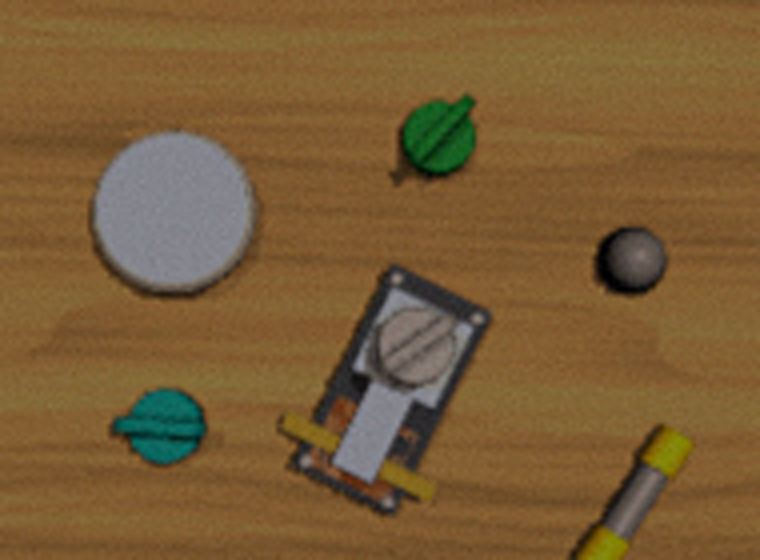

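Candidates: the steel nut on the clamp (scene 220,167 / top 263,226), a turquoise look-alike (scene 256,142 / top 200,246) and a green look-alike (scene 260,220 / top 270,174). I choose the steel one, with its fin at a yaw of about -50°. Next is a close wrist view.

```bash
cat >> h.py <<'E'
def rot(phi): # tool down, tool x axis at world yaw phi(deg)
    a=np.radians(phi); x=np.array([np.cos(a),np.sin(a),0]); z=np.array([0,0,-1.]); y=np.cross(z,x)
    return R.from_matrix(np.c_[x,y,z]).as_rotvec()
E
python3 - <<'E'
from h import *
print(R.from_rotvec(read_orientation()).as_matrix().round(2).tolist())
for phi in [-52,128]:
    for d in [-125,-60,0,60,95]:
        q=solve_ik([506,30,200],rot(phi+d)); print(phi,d,None if q is None else np.round(q,2))
c=calibration('wrist'); T=np.eye(4);T[:3,:3]=R.from_rotvec(read_orientation()).as_matrix();T[:3,3]=read_position()
print((np.linalg.inv(T)@c['extrinsics']).round(2),c['K'])
E
```

```text
[[-0.97, 0.25, 0.0], [0.25, 0.97, 0.0], [0.0, 0.0, -1.0]]
-52 -125 [-0.18  0.01  1.82  0.    1.31 -1.8 ]
-52 -60 [-0.18  0.01  1.82 -0.    1.31 -2.94]
-52 0 [-0.18  0.01  1.82 -0.    1.31  2.3 ]
-52 60 [-0.18  0.01  1.82 -0.    1.31  1.25]
-52 95 [-0.18  0.01  1.82 -0.    1.31  0.64]
128 -125 [-0.18  0.01  1.82  0.    1.31  1.34]
128 -60 [-0.18  0.01  1.82 -0.    1.31  0.2 ]
128 0 [-0.18  0.01  1.82 -0.    1.31 -0.84]
128 60 [-0.18  0.01  1.82 -0.    1.31 -1.89]
128 95 [-0.18  0.01  1.82 -0.    1.31 -2.5 ]
[[  -0.      0.95    0.33   84.4 ]
 [   1.      0.     -0.     -0.5 ]
 [  -0.      0.33   -0.95 -142.34]
 [   0.      0.      0.      1.  ]] [[291.35074224   0.         257.95339929]
 [  0.         291.35074224 195.85742274]
 [  0.           0.           1.        ]]
```

Run:
```python
import cv2
cv2.imwrite('pics/w0b.png',cv2.imread('pics/wrist0.png'))
```

```text
(no output)
```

View pics/w0b.png

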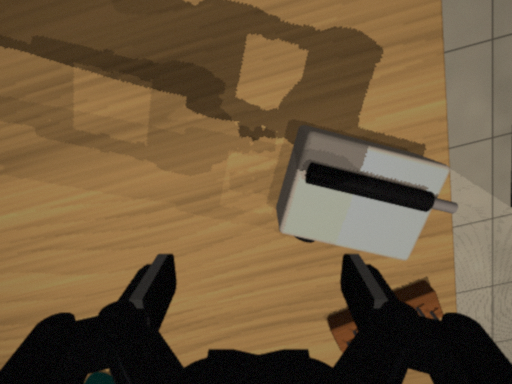

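Run:
```python
from h import *
for k,(p,phi) in enumerate([([506,30,250],128),([500,60,235],98)]):
    move_to(p,rot(phi)); c=calibration('wrist'); np.savez(f'w1{k}.npz',**c); save('wrist',f'w1{k}.png')
    for q in ['nut_wing','nut_foot','clamp_base','strap']:
        f=place_of if q!='strap' else recognise
        for d in f('wrist',q)[:2]:
            P=w(c,d['position']); print(q,round(d['score'],2),P.round(1),pix(c,P).round())
print(read_clock(),read_joint_positions().round(2) if hasattr(read_joint_positions(),'round') else read_joint_positions())
a=cv2.imread('pics/w10.png');b=cv2.imread('pics/w11.png')
cv2.imwrite('pics/w1c.png',np.hstack([cv2.resize(i,(400,300)) for i in (a,b)]))
```

```text
nut_wing 0.78 [453.  194.7  46.4] [315.  16.]
nut_wing 0.74 [506.4  25.9  93. ] [256. 183.]
nut_foot 0.86 [646.5  11.7   2.3] [325. 229.]
nut_foot 0.83 [508.1  34.3  52.9] [261. 169.]
clamp_base 0.65 [504.1  30.2   0.8] [257. 160.]
strap 0.89 [467.6  51.   39.3] [243. 135.]
strap 0.44 [453.6  57.3  32. ] [237. 123.]
nut_wing 0.87 [502.7  23.5  92.9] [256. 216.]
nut_wing 0.72 [646.4  11.   46.3] [369. 225.]
nut_foot 0.79 [507.7  29.5  52.2] [261. 198.]
nut_foot 0.79 [ 6.461e+02  1.310e+01 -3.000e-01] [357. 210.]
clamp_base 0.64 [5.05e+02 3.14e+01 5.00e-01] [259. 184.]
strap 0.78 [469.3  57.5  40.6] [232. 169.]
strap 0.18 [507.4  34.4  80.7] [262. 203.]
4.4417 [-0.12 -0.03  1.79 -0.    1.38 -0.26]
```

View pics/w1c.png

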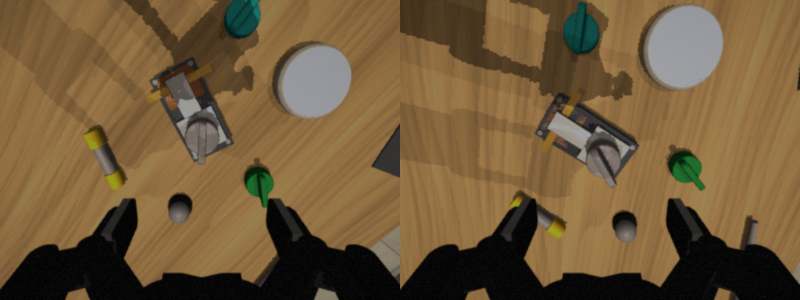

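```bash
cat > ov.py <<'E'
from h import *
import sys
def overlay(img,cal,x,y,phi,zf,s=5,win=70,out=None):
    a=np.radians(phi); 
    def W(u,v,z): return [x+u*np.cos(a)-v*np.sin(a),y+u*np.sin(a)+v*np.cos(a),z]
    c0=pix(cal,[x,y,zf+35]); ox,oy=int(c0[0]-win),int(c0[1]-win*.8)
    cr=img[oy:oy+int(1.6*win),ox:ox+2*win]; big=cv2.resize(cr,None,fx=s,fy=s,interpolation=cv2.INTER_CUBIC)
    big=np.clip(big.astype(float)*1.5,0,255).astype(np.uint8)
    def pl(pts,col):
        p=np.array([((pix(cal,q)-[ox,oy])+.5)*s for q in pts]).astype(np.int32); cv2.polylines(big,[p],True,col,1)
    pl([W(u,v,zf+60) for u,v in[(-30,-5),(30,-5),(30,5),(-30,5)]],(0,0,255))
    pl([[x+25*np.cos(t),y+25*np.sin(t),zf+29] for t in np.linspace(0,6.28,40)],(0,255,0))
    pl([[x+25*np.cos(t),y+25*np.sin(t),zf] for t in np.linspace(0,6.28,40)],(255,255,0))
    return big
if __name__=='__main__':
    x,y,phi,zf=map(float,sys.argv[2:6])
    ims=[]
    for k in sys.argv[1].split(','):
        ims.append(overlay(cv2.imread(f'pics/w{k}.png'),np.load(f'w{k}.npz'),x,y,phi,zf,s=int(sys.argv[7]),win=int(sys.argv[8])))
    cv2.imwrite(sys.argv[6],np.hstack(ims))
E
python3 ov.py 10,11 506.3 29.5 128 54 pics/o1.png 5 40
```

```text
(no output)
```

View pics/o1.png

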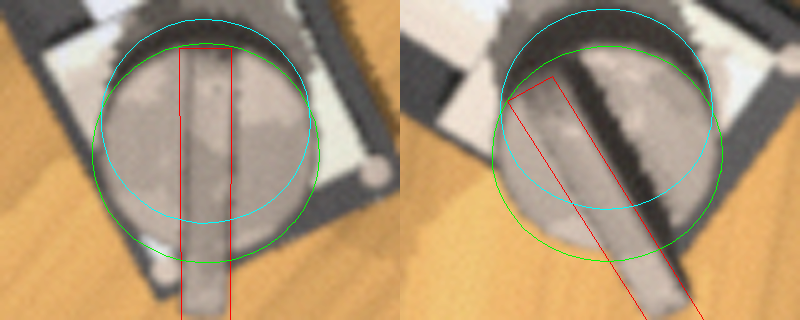

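```bash
python3 ov.py 10,11 505.3 31.5 126.8 54 pics/o2.png 5 40
```

```text
(no output)
```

View pics/o2.png

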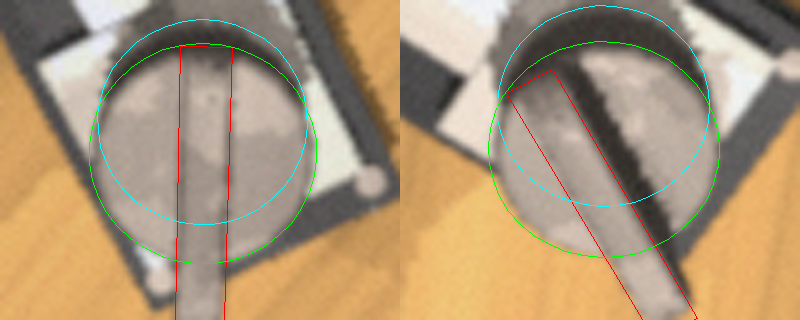

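Run:
```python
from h import *
X,Y,PH=505.4,31.5,127
gripper_to(40,20)
move_to([X,Y,135],rot(PH)); print(read_contact_force(),read_torque())
print(line_to([X,Y,90],feed=60,f_stop=5)); print(read_position(),read_contact_force(),read_torque())
gripper_to(0,20); sleep(.2)
print(read_width(),read_position(),np.round(read_contact_force(),2),np.round(read_torque(),3),read_clock())
save('wrist','g1.png')
```

```text
[0.42486081 0.50429975 0.24214899] [0.05239844 0.01900897 0.04687888]
False
[505.72487521  31.44348535  90.30980977] [0.14353036 0.23657495 0.19194088] [ 0.01133619 -0.02071975  0.02514966]
9.51983693648906 [505.7403086   31.45160335  90.40391451] [-0.53  0.54  2.59] [-0.054 -0.008 -0.033] 7.0167
```

View pics/g1.png

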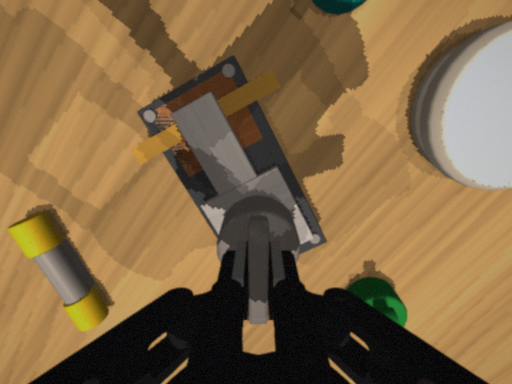

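```bash
cat > back.py <<'E'
from h import *
import sys
X,Y,PH=505.4,31.5,127
a0,a1,st=map(float,sys.argv[1:4])
a=a0
while a<a1:
    a+=st
    line_to([X,Y,90],rot=rot(PH+a),feed=20)
    t=np.array(read_torque()); f=np.array(read_contact_force())
    hit=line_to([X,Y,84],feed=20,f_stop=4)
    z=read_position()[2]; f2=np.array(read_contact_force())
    print(a,'F',f.round(1),'Tz',t.round(3)[2],'| press',hit,round(z,2),f2.round(1),round(read_clock(),2),flush=True)
    if z<87.5: print('DROP'); break
    if abs(t[2])>0.35: print('torque'); break
    if np.hypot(*f[:2])>10: print('lateral');break
else: line_to([X,Y,90],feed=20)
print(read_width())
E
python3 back.py 0 8 4
```

```text
4.0 F [-0.5 -0.1  3.9] Tz -0.011 | press True 90.32 [-2.2  0.9  5.9] 7.53
8.0 F [-0.6  0.   5.8] Tz 0.007 | press True 90.34 [-0.9  0.5  5.6] 7.98
9.536754042047567
```

```bash
python3 back.py 8 80 3
```

```text
11.0 F [ 0.3 -0.   5.8] Tz 0.069 | press True 90.28 [-1.3 -0.   5.4] 8.69
14.0 F [1.  1.4 4.6] Tz 0.013 | press True 90.16 [-0.6 -0.2  5.6] 9.15
17.0 F [ 1.  -0.5  3.2] Tz 0.062 | press True 89.73 [-2.3  0.2  6.9] 9.61
20.0 F [ 0.9 -0.6  1.5] Tz 0.047 | press True 88.95 [ 1.  -0.8  1.5] 10.07
23.0 F [-0.1  0.2 -0.5] Tz 0.056 | press True 86.65 [ 3.6 -1.5 -7.2] 10.56
DROP
9.861696585317768
```

Run:
```python
from h import *
print(read_width(),np.round(read_position(),2),np.round(read_contact_force(),2),np.round(read_torque(),3),read_clock())
c=calibration('wrist'); np.savez('wg2.npz',**c);save('wrist','wg2.png')
save('scene','s2.png')
a=cv2.imread('pics/s2.png')[130:210,170:270]; a=cv2.resize(a,None,fx=6,fy=6,interpolation=cv2.INTER_CUBIC)
cv2.imwrite('pics/s2c.png',np.clip(a*1.5,0,255).astype(np.uint8))
```

```text
9.861696585317768 [505.24  31.13  86.65] [ 3.62 -1.45 -7.16] [-0.257 -0.655  0.183] 10.5583
```

View pics/wg2.png

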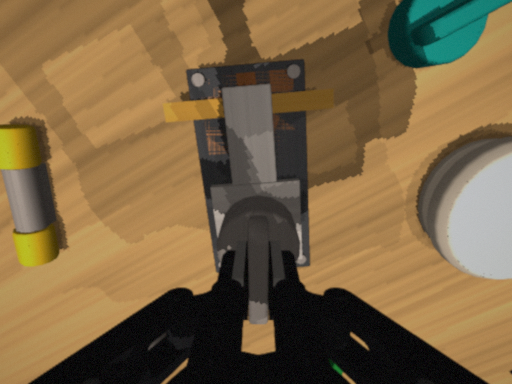

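View pics/s2c.png

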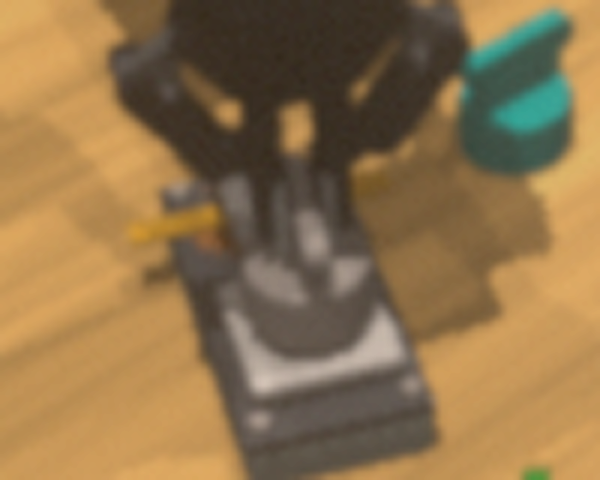

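Run:
```python
from h import *
def st(): print(round(read_width(),2),np.round(read_position(),2),np.round(read_contact_force(),2),np.round(read_torque(),3),round(read_clock(),2))
sleep(.2);st()
p=read_position()
X,Y=505.4,31.5
print(line_to([X,Y,p[2]-1],feed=10,f_stop=8));sleep(.15);st()
```

```text
9.34 [505.23  31.08  86.86] [ 5.56 -1.75 -9.13] [-0.31  -0.819  0.144] 10.86
True
9.49 [505.54  31.03  86.67] [-1.    0.79  6.29] [0.002 0.168 0.208] 11.22
```

```bash
cat > step.py <<'E'
from h import *
import sys
X,Y,PH=505.4,31.5,127
def st(s=''): print(s,round(read_width(),2),np.round(read_position(),2),np.round(read_contact_force(),2),np.round(read_torque(),3),round(read_clock(),2),flush=True)
E
python3 - <<'E'
from step import *
z=read_position()[2]-.1
for a in (25,27):
    line_to([X,Y,z],rot=rot(PH+a),feed=20);sleep(.1);st(a)
    print(line_to([X,Y,z-3],feed=15,f_stop=5));st(); z=read_position()[2]-.1
    if abs(read_torque()[2])>.35: break
E
```

```text
25 9.61 [505.52  31.26  86.73] [ 0.1  -2.32  0.71] [-0.504 -0.085  0.045] 11.57
False
 9.58 [505.04  31.77  83.03] [ 1.54 -0.24 -2.11] [-0.094 -0.18   0.016] 11.92
27 9.28 [505.17  31.63  82.82] [ 0.78 -0.61 -0.15] [-0.05  -0.073  0.001] 12.27
True
 9.3 [505.28  31.59  82.47] [-2.2  -0.15  5.92] [-0.008  0.225 -0.041] 12.47
```

```bash
cat > fwd.py <<'E'
from step import *
a,a1,st_,dz=map(float,sys.argv[1:5])
# regulate Fz to ~ +2..4 by z; lateral null by small shifts
z=float(sys.argv[5]); X=float(sys.argv[6]);Y=float(sys.argv[7])
while a>a1:
    a-=st_; z-=0.075*st_
    line_to([X,Y,z],rot=rot(PH+a),feed=20); sleep(.05)
    f=np.array(read_contact_force());t=read_torque();p=read_position()
    print(a,'z',round(z,2),'w',round(read_width(),2),np.round(p,2),f.round(1),np.round(t,3),round(read_clock(),2),flush=True)
    if f[2]>7: z+=0.1
    if f[2]<-3: z-=0.2
    if abs(t[2])>0.3 or np.hypot(*f[:2])>12 or abs(f[2])>15: print('STOP');break
E
python3 fwd.py 27 12 3 0 82.2 505.4 31.5
```

```text
24.0 z 81.98 w 9.47 [505.74  31.5   82.32] [ 0.1 -0.3  2.4] [ 0.028 -0.026 -0.039] 12.78
21.0 z 81.75 w 9.33 [505.76  31.45  82.06] [ 0.3 -0.5  3.3] [-0.004 -0.139 -0.047] 13.07
18.0 z 81.53 w 9.55 [505.71  31.42  81.79] [0.2 0.3 3.5] [-0.047 -0.166 -0.   ] 13.38
15.0 z 81.3 w 9.52 [505.6   31.39  81.49] [ 0.  -0.7  4.8] [-0.001 -0.129  0.017] 13.68
12.0 z 81.08 w 9.25 [505.54  31.43  81.22] [-0.5  0.3  4.6] [-0.079 -0.129 -0.078] 13.97
```

```bash
python3 fwd.py 12 -48 5 0 81.08 505.4 31.5
```

```text
7.0 z 80.7 w 9.05 [505.54  31.44  80.9 ] [-0.3 -0.1  5.1] [ 0.013 -0.048 -0.121] 14.28
2.0 z 80.33 w 9.41 [505.54  31.48  80.49] [1.3 0.8 6. ] [-0.009 -0.131 -0.039] 14.57
-3.0 z 79.95 w 9.98 [505.53  31.55  80.14] [-0.2  0.7  4.6] [ 0.061 -0.084  0.016] 14.88
-8.0 z 79.58 w 9.51 [505.57  31.53  79.77] [0.6 0.8 5. ] [ 0.083 -0.18   0.01 ] 15.18
-13.0 z 79.2 w 9.51 [505.55  31.55  79.38] [-0.3  0.6  4.9] [ 0.08  -0.087 -0.038] 15.47
-18.0 z 78.83 w 9.39 [505.52  31.58  79.04] [0.2 0.9 5.4] [ 0.096 -0.099 -0.012] 15.78
-23.0 z 78.45 w 9.81 [505.61  31.5   78.67] [0.6 0.4 6. ] [ 0.066 -0.186 -0.033] 16.07
-28.0 z 78.08 w 9.67 [505.75  31.46  78.37] [ 0.3 -0.1  5.3] [-0.024 -0.242 -0.047] 16.38
-33.0 z 77.7 w 9.47 [505.81  31.45  77.98] [1.5 0.5 4.9] [-0.02  -0.226 -0.165] 16.68
-38.0 z 77.33 w 9.6 [505.86  31.44  77.62] [2.6 1.  4.9] [-0.018 -0.25  -0.087] 16.98
-43.0 z 76.95 w 9.7 [505.96  31.46  77.31] [2.  0.1 5. ] [-0.061 -0.218 -0.084] 17.27
-48.0 z 76.58 w 9.5 [505.98  31.44  76.93] [2.  0.9 5.2] [-0.06  -0.378 -0.092] 17.57
```

```bash
python3 fwd.py -48 -93 5 0 76.58 505.4 31.5
python3 - <<'E'
from h import *
save('wrist','g3.png')
E
```

```text
-53.0 z 76.2 w 9.21 [506.06  31.42  76.63] [2.3 0.2 5.6] [ 0.    -0.357 -0.073] 17.88
-58.0 z 75.83 w 9.56 [506.16  31.36  76.28] [2.3 0.3 5.2] [-0.096 -0.414 -0.05 ] 18.18
-63.0 z 75.45 w 9.5 [506.23  31.28  75.96] [2.6 0.6 4.5] [-0.144 -0.381 -0.06 ] 18.48
-68.0 z 75.08 w 9.31 [506.29  31.24  75.65] [ 2.3 -0.4  6.1] [-0.07  -0.397 -0.078] 18.77
-73.0 z 74.7 w 9.67 [506.33  31.13  75.31] [ 3.7 -0.4  6.2] [-0.203 -0.359 -0.083] 19.07
-78.0 z 74.33 w 9.42 [506.43  31.03  75.06] [ 2.3 -0.7  5.7] [-0.321 -0.302 -0.089] 19.38
-83.0 z 73.95 w 9.5 [506.46  30.97  74.75] [ 2.  -0.6  7. ] [-0.325 -0.258 -0.093] 19.68
-88.0 z 73.68 w 9.75 [506.49  30.93  74.58] [ 1.4 -0.9  7.2] [-0.349 -0.227 -0.035] 19.98
-93.0 z 73.4 w 9.48 [506.67  30.9   74.61] [ 1.9 -1.1  9.2] [-0.361 -0.108 -0.125] 20.27
```

View pics/g3.png

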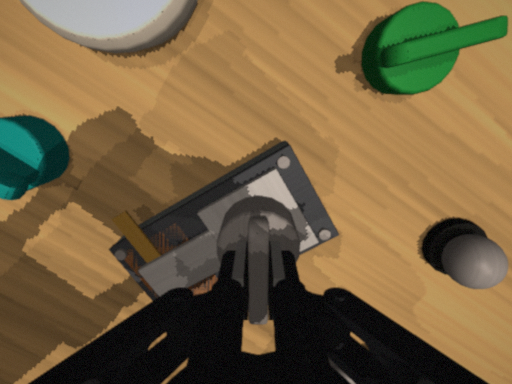

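Run:
```python
from step import *
z=73.6
for a in (-95,-97,-99,-101):
    line_to([X,Y,z],rot=rot(PH+a),feed=20); sleep(.1);st(a)
    if abs(read_torque()[2])>.35: break
```

```text
-95 9.46 [506.72  30.96  74.62] [ 2.02 -0.63  7.41] [-0.262 -0.295 -0.025] 20.68
-97 9.47 [506.82  31.04  74.6 ] [ 3.73 -0.53  6.59] [-0.199 -0.38   0.061] 21.02
-99 9.4 [506.96  31.04  74.56] [3.97 0.28 5.52] [-0.178 -0.501  0.076] 21.38
-101 9.52 [507.1   31.06  74.52] [ 5.08 -0.65  5.6 ] [-0.165 -0.577  0.211] 21.73
```

Run:
```python
from step import *
def yaw(): 
    m=R.from_rotvec(read_orientation()).as_matrix(); return np.degrees(np.arctan2(m[1,0],m[0,0]))-PH, np.degrees(np.arccos(-m[2,2]))
print(yaw())
z=73.6
for a in (-103,-105,-107,-109):
    line_to([X-.5,Y,z],rot=rot(PH+a),feed=20); sleep(.1);st(a); print(yaw())
    if abs(read_torque()[2])>.4: break
```

```text
(np.float64(-100.72489483848373), np.float64(0.23155895519036832))
-103 9.77 [507.09  31.06  74.5 ] [7.45 0.44 2.16] [-0.091 -1.013  0.366] 22.07
(np.float64(-102.70554785197916), np.float64(0.3062577094000911))
-105 9.43 [507.17  31.04  74.47] [7.63 0.64 1.6 ] [-0.15  -1.058  0.468] 22.43
(np.float64(-104.68987297224308), np.float64(0.31901299686608714))
```

```bash
python3 - <<'E'
from step import *
line_to([507,31.2,73.9],feed=10); sleep(.1);st('relax')
gripper_to(40,20); sleep(.1); st('open')
p=read_position(); line_to([p[0],p[1],150],feed=80)
line_to([p[0],p[1],230],feed=150)
for k,(q,phi) in enumerate([([506,30,230],127-105),([500,60,235],70)]):
    move_to(q,rot(phi)); c=calibration('wrist'); np.savez(f'w2{k}.npz',**c); save('wrist',f'w2{k}.png')
    for n in ['nut_wing','nut_foot','clamp_base']:
        for d in place_of('wrist',n)[:3]:
            P=w(c,d['position']); print(n,round(d['score'],2),P.round(1))
    d=recognise('wrist','strap')
    if d: print('strap',w(c,d[0]['position']).round(1))
st()
E
python3 ov.py 20,21 505.7 31.2 22 38 pics/o3.png 5 40
```

```text
relax 9.41 [507.31  31.07  74.42] [1.96 0.48 7.63] [-0.087 -0.104  0.49 ] 22.89
open 40.42 [506.65  31.26  73.58] [-0.19  0.17 -0.14] [-0.025  0.013  0.008] 23.39
nut_wing 0.96 [505.5  26.2  78.4]
nut_wing 0.75 [647.6  13.6  48.2]
nut_wing 0.55 [455.1 193.4  50.3]
nut_foot 0.98 [505.7  29.1  38.5]
nut_foot 0.93 [4.483e+02 2.006e+02 4.000e-01]
nut_foot 0.91 [644.8  11.2   2.4]
clamp_base 0.94 [503.   32.2  -1.4]
strap [474.6  53.9  34.6]
nut_wing 0.82 [457.3 194.4  45.5]
nut_wing 0.79 [507.1  26.2  79.8]
nut_wing 0.79 [649.6  14.3  50.1]
nut_foot 0.76 [448.5 197.3  -0.6]
nut_foot 0.68 [645.   11.9   1.3]
nut_foot 0.58 [507.4  32.5  39.3]
clamp_base 0.75 [505.9  33.   -1.4]
clamp_base 0.4 [505.8  26.9  80.2]
strap [469.   56.9  39. ]
 40.44 [500.01  59.83 234.93] [0.05 0.09 0.33] [-0.043 -0.036 -0.036] 26.69
```

View pics/o3.png

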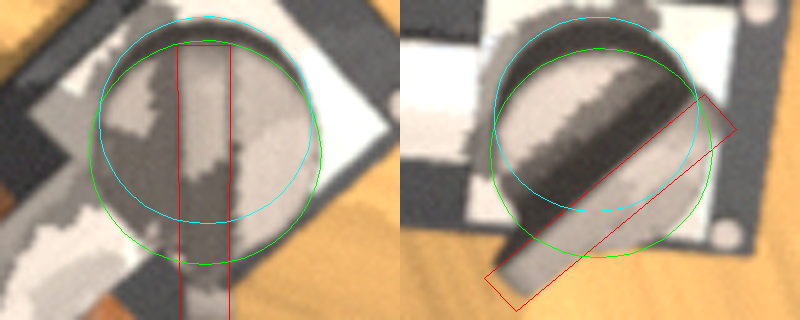

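Run:
```python
from step import *
X,Y=506,31.2
gripper_to(0,20)
move_to([X,Y,120],rot(PH-105)); 
print(line_to([X,Y,94],feed=12,f_stop=3)); st('touch')
line_to([X,Y,125],feed=80)
```

```text
True
touch 0.29 [506.04  31.21  97.85] [-0.44 -0.02  4.94] [-0.051  0.071 -0.054] 29.57
```

```bash
python3 - <<'E'
from step import *
line_to([506,31.2,230],feed=150)
c=calibration('wrist'); np.savez('w30.npz',**c); save('wrist','w30.png')
c=calibration('top'); save('top','t3.png')
for n in ['turntable','ring_vice','ball_dish']:
    for d in place_of('top',n)[:1]: print(n,round(d['score'],2),w(c,d['position']).round(1))
a=cv2.imread('pics/t3.png')[140:280,160:350]; cv2.imwrite('pics/t3c.png',cv2.resize(a,None,fx=4,fy=4,interpolation=cv2.INTER_CUBIC))
st()
E
python3 ov.py 30,20 505.7 31.2 22 38 pics/o4.png 5 40
```

```text
turntable 0.57 [596.6 193.7   3.8]
ring_vice 0.81 [ 404.7 -119.6    0. ]
ball_dish 0.54 [ 573.7 -118.3   -4.1]
 0.21 [505.49  31.27 228.99] [ 0.65 -0.16 -0.3 ] [ 0.009  0.031 -0.035] 31.18
```

View pics/t3c.png

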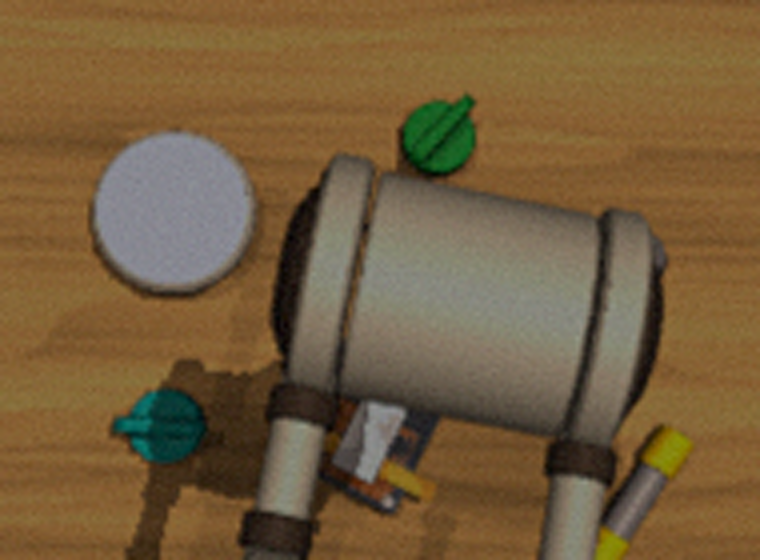

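View pics/o4.png

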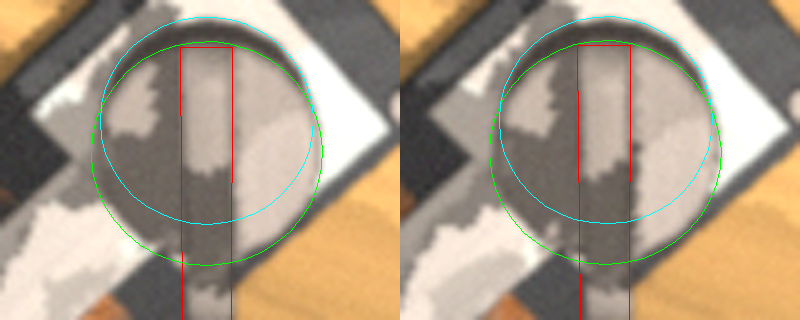

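```bash
python3 -c "
from bench import *
job_done(); print(read_clock())"
```

```text
the job is handed in; nothing more can be done
the job is handed in; nothing more can be done
```

The wing nut is screwed down to its stop, released, and handed in at about 31 s; no verdict was reported.

**What I did:** I chose the steel nut on the clamp over the green and turquoise look-alikes and gripped its fin at 20 N. I turned it back about 27° with light presses. The tool then dropped 7.8 mm in all, about 3.5 mm of it while still turning, which fits the thread starts dropping in. I turned it forward about 132°, following the thread down, until the twist rose to about 0.5 N m. That is well under the 1.3 N m limit. Then I let go and moved the arm clear.

**Last checks:**
- **Height:** touching the fin's top with shut fingers put the nut's underside at about 37.9 mm, and the networks gave 38.5 and 39.3 mm, each good to about 4 mm. Home is 38 mm.
- **Position:** the camera overlays fitted an upright nut centred on the stud, and the fin's angle was the same in both views.
- **Bystanders:** the turntable, ring vice and ball dish were within about 3 mm of their first readings, which is network noise.

**Did not quite agree:**
- **Last stretch of turning:** over the last 15° or so, the tool sank only about 0.1 mm while the twist rose. The thread pitch would have given about 1.3 mm. I took this as the hard stop because the touch height agreed.
- **Strap:** I did not measure its travel directly; it follows from the nut's height.

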